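# Hang the blue parts bin on the slat panel

### The arm

A 6-joint arm with a two-finger parallel gripper is mounted at the origin on the work surface. World frame = base frame: x ahead of the robot, y to its left, z up, the work surface at z = 0. Lengths are in m, angles in rad, forces in N, time in s.
With the tool pointing down it reaches from about 0.3 to 0.775 m from the base axis. Payload 14.6 kg.
Tool frame: the origin (TCP) lies at the very end of the fingers, on their centre line; the grasp point (between the pads) lies 19 mm behind it; z points along the fingers, y is the line along which they close (so a half turn about z gives the same grasp; the last joint's range is limited). The gripper opens to 94 mm and grips with 3 to 60 N. Pads are 16 mm wide; open, the fingers measure 119 mm over their backs; the gripper's body (75 mm by 177 mm) begins 78 mm behind the grasp point.
Start: joints at [1.132, 0.3, 1.521, -0, 1.321, -0.067], TCP at [0.2, 0.512, 0.205] pointing down, gripper open.
Joint ranges: [-3.03, 3.03], [-0.79, 2.21], [0.23, 2.52], [-1.04, 4.18], [0, 3.07], [-2.55, 2.55]. Speed limits (rad/s): [2.22, 2.22, 2.57, 3.14, 3.14, 3.14].

### API

Orientations are given as [roll, pitch, yaw] about the fixed x, y, z axes, in that order (R = Rz(yaw) Ry(pitch) Rx(roll)).
In Python, from station import ctrl gives the robot as it stands.
- The arm moves only by the shell command python3 -m pendant 'ROWS' [OPENING] [FORCE]. ROWS is JSON, a list of rows, each a list of 2 entries, a list of its own where there are three numbers: the shift along the world's x, y, z in cm, then the turn about the world's z in rad. A call has 1 to 20 rows; each row shifts and turns the commanded pose from where the row before left it; what a row does not reach is not made up. A row lasts 1/12 s, in which the tool goes at most 41.7 mm and 7.16 degrees, less where a joint would pass 70% of its speed; a pose out of reach is approached as far as the arm can. A call is refused whole if a number of a shift passes 4.17 or a number of a turn 0.125, either way. A call with a gripper value outside its range is refused whole. OPENING is the opening, from 0 (shut) to 1 (fully open), set as the call begins (- or left out, the last holds). The fingers move at their own pace and stop on an object; FORCE is the grip in N (left out, the last holds). Time passes only in rows, so rows that do not move let the fingers close. It gives the time, the measured TCP pose, the force, the opening and the grip force at its end, in the units of the state.
- ctrl.get_obs(): the state, without advancing time (a new reading comes with each control period).
- ctrl.camera(name): name is "scene" or "top"; returns a dict with "color" (400x640x3 uint8, red, green, blue), "intrinsics" (3x3 intrinsics, pixels), "camera_from_world" (4x4, takes a point from world to camera coordinates). Camera axes: x right, y down, z forward; pixel columns grow to the right and rows downward; lengths in m; the calibration is good to about 2 mm. A picture is of the moment at which its call begins. There is no depth.
- ctrl.hand_in(): hands the job in; it is judged then, once.
The state is a dict: "time_s": time; "qpos": joint angles; "joint_vel": joint speeds; "tau": joint torques, N m; "ee_pos": TCP position; "eef_rot": TCP orientation; "force": force on the tool from outside, world axes, zero at the start; "moment": the same for the moment, N m; "grip_width": finger opening in m; "grip_force": force on a finger pad.
Only numpy, scipy, OpenCV 4.12 (cv2) and the standard library are available. Lean on these libraries where they do the work, as an engineer would, in place of code of your own. Each camera call takes 0.05 s, during which the arm holds its last target. There are 200 camera calls.

### The job

Hang the empty blue bin on the slat panel, in the gap between the red and the yellow bin: tip its front up, work the tongue into the upper groove, then swing the front down and press it home, so that the spring catch clicks into the lower groove and the bin's back lies flat against the panel. Feel your way in and press gently, because the plastic tongue breaks if it is forced; leave the other two bins and the things on the bench as they are.

Things in the scene. Friction and masses are not known exactly. Their poses are not given: they have to be found in the camera images.
- blue_bin: The empty blue hopper bin to hang, about 0.13 kg, on the bench. Origin: centre of its underside; +x to its back, z up. 90 mm long (x -45 to +45), 56 mm wide (y), walls 3 mm, open on top. Flat sides 68 mm high from x = +12 to the back, sloping to the 42 mm high front wall at x = -45. Hold it across the sides. On its back face (x = +45): tongue above, foot with catch below.
- tongue_heel (a point): On the blue bin, under the tongue where it leaves the back face (bin x 45, y 0, z 65 mm). The tongue, 44 mm wide, is a flat web 3 mm thick that runs 4 mm to the rear, then a blade 3 mm thick and 17 mm long that rises from it, leaning 20 degrees to the rear. Seated, the heel lies on the upper groove's lower edge, in the face plane. The tongue breaks if bin and panel press with over 45 N.
- tongue_tip (a point): On the blue bin, near the top of the tongue's blade (bin x 52.8, y 0, z 81.5 mm); the blade ends at z 82, 9.6 mm behind the back face.
- bin_foot (a point): On the blue bin's back face (bin x 45, y 0, z 5 mm), level with the lower groove's lower edge when seated. Here the foot with the orange spring catch, 28 mm wide, stands out 15 mm to the rear at z 2.5 to 13. A hooked bin that hangs some mm out from the panel must be pushed in towards it before its front is pressed down, or the blade wedges behind the lip.
- catch (a joint): Spring catch on the blue bin's foot, in m: 0 sprung out (at the start and once clicked in), up to 0.006 pushed up. Its tip, 5.4 mm behind the back face, must ride 2.5 mm up over the lower groove's lower edge. With the tongue hooked and let go, the bin rests on the catch, front about 0.12 rad high; 5 to 8 N down on the front wall's rim clicks it in: the rim drops some 11 mm, then stops hard.
- panel: Upright aluminium slat panel, 460 mm wide, 165 high, 22 thick, fixed on posts on the robot's left, lower edge 4 to 24 mm above the bench. Origin: on its front face, mid-width, at its lower edge; the face looks along -x, y runs along the grooves, z up. Two T-grooves over its full width, ends closed. Seated, the bin stands square to it (same axes), bin origin at panel x -45, z 55 mm.
- upper_groove (a point): On the panel's face, mid-width, lower edge of the upper groove's mouth (panel z 120 mm). Mouth 12 mm high, lips 4 mm thick, cavity behind 14 mm deep and 10 mm higher and lower than the mouth. Front tilted up 45 degrees, the tongue goes straight in with its heel 3 to 4.5 mm above this edge (40 degrees: 3 mm; 50: 3.5 to 6) until the heel is level with the face; else it strikes a lip.
- lower_groove (a point): On the panel's face, mid-width, on the lower edge of the lower groove's mouth (panel z 60 mm); groove of the same section as the upper one. The catch clicks in here. By leverage, a press on the bin's front rim counts about threefold between bin and panel.
- red_bin: Red bin of the same shape, brass rings in it, hanging on the panel's +y side, fixed. Origin and axes as the blue bin's: at panel x -45, y +90 to +130, z 55 mm.
- yellow_bin: Yellow bin of the same shape, castings in it, hanging on the panel's -y side, fixed. Origin and axes as the blue bin's: at panel x -45, y -130 to -90, z 55 mm. The gap between it and the red bin is 124 to 204 mm wide.
- jar: Amber glass jar with steel cap, 60 mm across, 85 mm high, loose bystander. Origin: centre of its underside.
- bowl: Teal bowl, 120 mm across, 55 mm high, loose bystander. Origin: centre of its underside.
- borax_dish: Small white ceramic dish, 80 mm across, 22 mm high, loose bystander. Origin: centre of its underside.
- hammer: Bench hammer, 220 mm long, lying on the bench, loose bystander.
- dapping_block: Brass dapping block, a 50 mm cube, loose bystander. Origin: centre of its underside.
- ring_clamp: Wooden ring clamp, 130 by 22 by 20 mm, lying on the bench, loose bystander. Origin: centre of its underside.
Mind the look-alikes: they are no part of the job. Leave any brown or green look-alike of the blue_bin alone.

How it is judged:
On the way:
1. the tongue's blade is behind the upper groove's lip while the bin's front is still tilted up (x of tongue_tip in the frame of panel above 0.006 m and z of tongue_tip in the frame of panel between 0.115 and 0.145 m and angle between the z axis of blue_bin and the z axis of panel, either way round above 0.15 rad), for 0.1 s.
At the end, for the whole second after the job is handed in: The blue bin hangs at rest between the red and yellow bins, clear of both, tongue on the upper groove's lower edge (-3.5 to +2.5 mm), back within 3 mm of the panel's face at tongue and foot, square to it within 0.05 rad, and the catch sprung out behind the lower lip (below 1.2 mm) (x of tongue_heel in the frame of panel between -0.003 and 0.002 m and z of tongue_heel in the frame of panel between 0.1165 and 0.1225 m and x of bin_foot in the frame of panel between -0.003 and 0.002 m and angle between the z axis of blue_bin and the z axis of panel, either way round below 0.05 rad and angle between the x axis of blue_bin and the x axis of panel, either way round below 0.06 rad and value of joint catch below 0.0012 m and y of blue_bin in the frame of red_bin below -0.057 m and y of blue_bin in the frame of yellow_bin above 0.057 m and linear speed of blue_bin below 0.01 m/s); the robot touches nothing.
It fails at once if the tongue is forced: bin and panel press on each other with over 45 N (contact force between blue_bin and panel above 45 N).
It fails at once if the red or the yellow bin is knocked (over 12 N) (contact force between any of red_bin, yellow_bin and anything else above 12 N).
It fails at once if a bystander on the bench is moved by over 30 mm (distance of any of jar, bowl, borax_dish, hammer, dapping_block, ring_clamp from where it was at the start of the episode above 0.03 m).
It also fails if it takes over 54 s, if anything falls off the work surface, if the arm or the gripper's body presses on something with over 40 N, if the wrist force passes 120 N, or if a joint passes its speed limit or range.

## Working session

There is one attempt and no reset: what is moved stays moved. The work goes in short steps, Python scripts to look and compute and a shell command to move; the robot and the scene stay as the last step left them, time stands still between calls to the robot, and variables do not carry over. Pictures are saved under pics/ and viewed, at most 10 in all, crops included, and the job is handed in when it is done.

```bash
mkdir -p pics; cat > h.py <<'E'
import numpy as np, cv2
from station import ctrl
def shot(n,save=None):
    c=ctrl.camera(n); im=cv2.cvtColor(c["color"],cv2.COLOR_RGB2BGR)
    if save: cv2.imwrite(f"pics/{save}.png",im)
    return im,np.array(c["intrinsics"]),np.array(c["camera_from_world"])
def ray(uv,K,T):
    R,t=T[:3,:3],T[:3,3]; d=R.T@np.linalg.solve(K,[uv[0],uv[1],1.]); return -R.T@t,d
def onz(uv,z,K,T):
    o,d=ray(uv,K,T); return o+d*(z-o[2])/d[2]
def proj(p,K,T):
    q=K@(T[:3,:3]@np.asarray(p,float)+T[:3,3]); return q[:2]/q[2]
def tri(uv1,c1,uv2,c2):
    A=[];b=[]
    M=np.zeros((3,3));v=np.zeros(3)
    for uv,c in((uv1,c1),(uv2,c2)):
        o,d=ray(uv,*c); d/=np.linalg.norm(d); P=np.eye(3)-np.outer(d,d); M+=P; v+=P@o
    return np.linalg.solve(M,v)
E
python3 - <<'E'
from h import *
for n in("scene","top"):
    im,K,T=shot(n,n); print(n,K.round(1).tolist(),"cam",(-T[:3,:3].T@T[:3,3]).round(3),"fwd",T[2,:3].round(3))
o=ctrl.get_obs(); print({k:np.round(v,3).tolist() for k,v in o.items()})
E
```

```text
scene [[387.1, 0.0, 316.8], [0.0, 387.1, 203.5], [0.0, 0.0, 1.0]] cam [1.058 0.387 0.786] fwd [-0.518 -0.448 -0.728]
top [[436.1, 0.0, 317.1], [0.0, 436.1, 205.1], [0.0, 0.0, 1.0]] cam [ 0.331 -0.036  1.377] fwd [ 0.206  0.011 -0.978]
{'time_s': 0.1, 'qpos': [1.132, 0.3, 1.522, 0.0, 1.321, -0.067], 'joint_vel': [-0.001, -0.001, 0.0, 0.001, -0.002, -0.001], 'tau': [-0.0, -53.265, -35.328, 0.071, 0.023, -0.0], 'ee_pos': [0.2, 0.512, 0.205], 'eef_rot': [-3.141, -0.0, 2.77], 'force': [-0.244, -0.334, -0.908], 'moment': [-0.035, -0.001, 0.001], 'grip_force': 0.0, 'grip_width': 0.094}
```

View pics/scene.png

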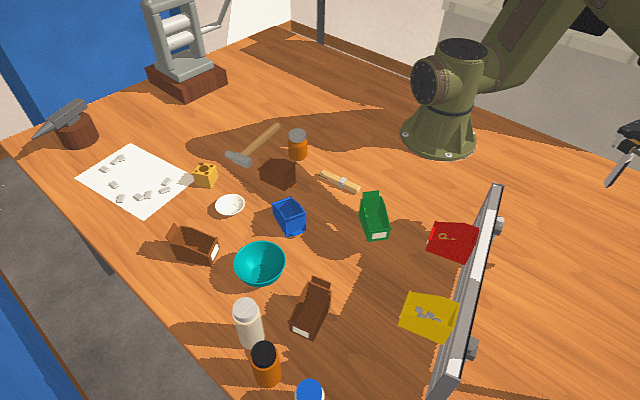

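View pics/top.png

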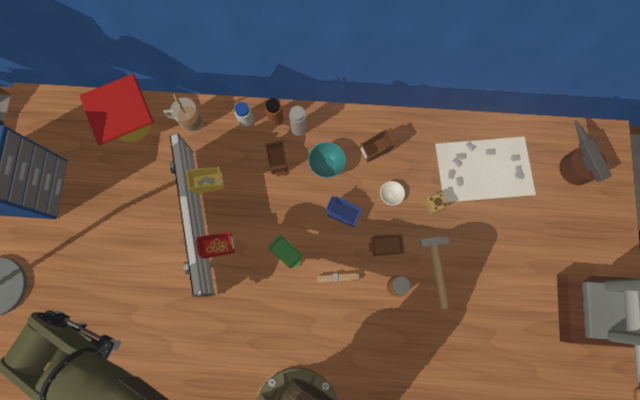

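```bash
python3 - <<'E'
from h import *
t=cv2.imread("pics/top.png"); s=cv2.imread("pics/scene.png")
a=cv2.resize(t[190:232,322:368],(400,365),interpolation=cv2.INTER_CUBIC)
b=cv2.resize(s[190:240,265:315],(400,400),interpolation=cv2.INTER_CUBIC)
o=np.zeros((400,800,3),np.uint8);o[:365,:400]=a;o[:,400:]=b
cv2.imwrite("pics/c1.png",o)
p=cv2.resize(t[125:305,160:245],None,fx=3.3,fy=3.3,interpolation=cv2.INTER_CUBIC)
q=cv2.resize(s[175:400,390:520],None,fx=2.6,fy=2.6,interpolation=cv2.INTER_CUBIC)
o=np.zeros((600,640,3),np.uint8);o[:p.shape[0],:p.shape[1]]=p;o[:q.shape[0],290:290+q.shape[1]]=q
cv2.imwrite("pics/c2.png",o)
E
```

```text
(no output)
```

View pics/c1.png

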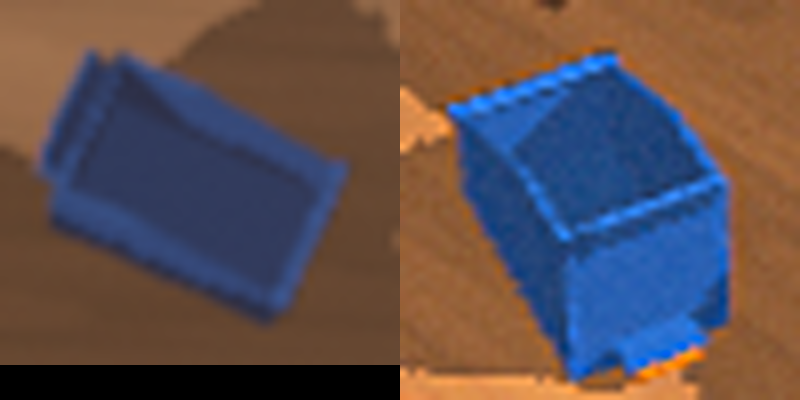

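View pics/c2.png

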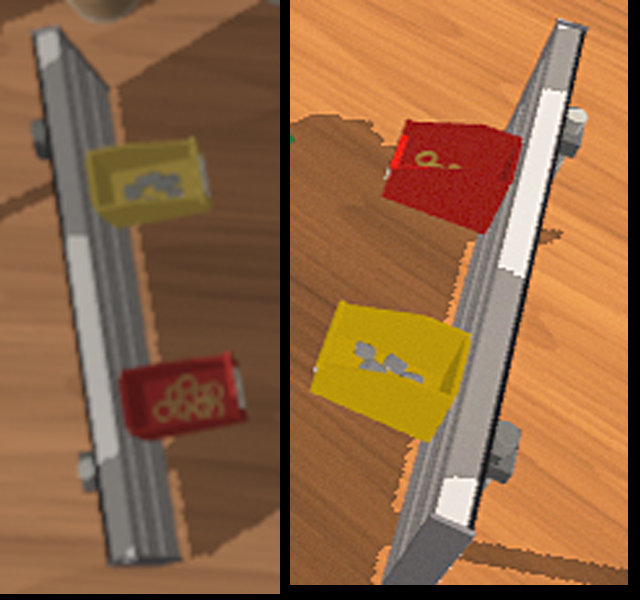

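The crop confirms the choice: blue bin at top (343,211) / scene (289,216), with its orange catch and tongue facing the panel. Look-alikes left alone are green (285,252) and brown (276,157), (378,145), (388,245) in the top view. The panel's top front edge runs from about (179,134) to (201,295) in top and from (446,373) to (494,183) in scene.

```bash
python3 - <<'E'
from h import *
t,Kt,Tt=shot("top");s,Ks,Ts=shot("scene");ct=(Kt,Tt);cs=(Ks,Ts)
f=lambda p:(np.round(p,4)*1000).round(1).tolist()
A=tri((178.8,134.1),ct,(445.8,373),cs);B=tri((200.9,294.7),ct,(493.8,183.5),cs)
print("panel",f(A),f(B),"len",np.linalg.norm(A-B),"dir",np.arctan2(*(B-A)[[1,0]]))
for n,im,c in(("top",t,ct),("scene",s,cs)):
    h=cv2.cvtColor(im,cv2.COLOR_BGR2HSV); m=cv2.inRange(h,(108,120,50),(125,255,255))
    k,l,st,ce=cv2.connectedComponentsWithStats(m)
    for i in range(1,k):
        x,y,w,hh,a=st[i]
        if a>250 and a<3000 and y>50: print(n,st[i],ce[i].round(1)); 
        if 250<a<3000 and y>180 and y<230:
            cn=cv2.findContours((l==i).astype(np.uint8),0,2)[0][0]; print(cv2.minAreaRect(cn),cv2.approxPolyDP(cn,1.5,True)[:,0].tolist())
E=lambda x,y,z:(x,y,z)
for uv,z in(((271.3,203.1),.042),((292.5,196.9),.042),((286.3,219.4),.082),((305,212.5),.082)): print("scene",uv,f(onz(uv,z,*cs)))
for uv,z in(((322+345/8.7,190+165/8.7),.042),((322+275/8.7,190+315/8.7),.042),((322+90/8.7,190+55/8.7),.082),((322+43/8.7,190+170/8.7),.082)): print("top",np.round(uv,1),f(onz(uv,z,*ct)))
# red/yellow rim colours
E
```

```text
panel [764.4, 393.2, 183.7] [316.6, 272.0, 184.3] len 0.46386245114515084 dir -2.877128764241839
top [327 197  34  28 367] [341.7 211. ]
((342.8814392089844, 210.39175415039062), (31.780336380004883, 20.10385513305664), 23.96249008178711) [[332, 197], [331, 199], [333, 200], [330, 201], [332, 203], [327, 207], [329, 215], [354, 224], [360, 209], [337, 197], [333, 199]]
scene [271 198  35  39 662] [289.5 216.2]
((290.1062316894531, 214.8963623046875), (39.80580520629883, 28.648662567138672), 59.74356460571289) [[291, 198], [284, 202], [282, 199], [279, 203], [277, 201], [273, 205], [271, 203], [275, 207], [273, 214], [279, 218], [276, 219], [280, 220], [278, 222], [283, 231], [287, 233], [285, 234], [286, 236], [290, 234], [293, 236], [291, 233], [295, 230], [297, 232], [298, 229], [300, 230], [299, 232], [300, 227], [302, 231], [305, 224], [305, 212]]
scene (271.3, 203.1) [608.3, -160.2, 42.0]
scene (292.5, 196.9) [554.4, -134.6, 42.0]
scene (286.3, 219.4) [645.7, -65.2, 82.0]
scene (305, 212.5) [599.3, -47.0, 82.0]
top [361.7 209. ] [609.3, -161.3, 42.0]
top [353.6 226.2] [553.2, -138.9, 42.0]
top [332.3 196.3] [634.3, -66.6, 82.0]
top [326.9 209.5] [592.2, -52.7, 82.0]
```

```bash
python3 -m pendant '[[[0,0,4],0],[[0,0,3],0],[[1.9,-3.2,0],-0.08],[[1.9,-3.2,0],-0.08],[[1.9,-3.2,0],-0.08],[[1.9,-3.2,0],-0.08],[[1.9,-3.2,0],-0.08],[[1.9,-3.2,0],-0.08],[[1.9,-3.2,0],-0.08],[[1.9,-3.2,0],-0.08],[[1.9,-3.2,0],-0.08],[[1.9,-3.2,0],-0.08],[[1.9,-3.2,0],-0.08],[[1.9,-3.2,0],-0.08],[[1.9,-3.2,0],-0.08],[[1.9,-3.2,0],-0.08],[[1.9,-3.2,0],-0.08],[[1.9,-3.2,0],-0.08],[[1.9,-3.2,0],-0.08],[[1.9,-3.2,0],-0.08]]' 1 3
```

```text
time_s: 1.87
ee_pos: [0.5424, -0.0654, 0.2753]
eef_rot: [-3.141, -0.0, 1.326]
force: [1.2, 0.8, 1.5]
grip_width: 0.0946
grip_force: 0.0
```

```bash
python3 -m pendant '[[[1.5,-2.2,-3],-0.05],[[1.5,-2.3,-3],-0.05],[[1.5,-2.3,-3],-0.05],[[0,0,-3],0],[[0,0,-3],0],[[0,0,-3],0],[[0,0,-3],0],[[0,0,-2],0],[[0,0,-2],0],[[0,0,-1.9],0],[[0,0,0],0],[[0,0,0],0]]'; python3 - <<'E'
from h import *
s,K,T=shot("scene");t,_,_=shot("top")
a=cv2.resize(t[180:240,310:380],None,fx=5.6,fy=5.6,interpolation=cv2.INTER_CUBIC)
b=cv2.resize(s[170:250,250:330],None,fx=5,fy=5,interpolation=cv2.INTER_CUBIC)
o=np.zeros((400,800,3),np.uint8);o[:a.shape[0],:a.shape[1]]=a;o[:,400:]=b;cv2.imwrite("pics/c3.png",o)
E
```

```text
time_s: 2.87
ee_pos: [0.5864, -0.1315, 0.006]
eef_rot: [-3.14, 0.0, 1.18]
force: [1.6, -0.1, -0.8]
grip_width: 0.094
grip_force: 0.0
```

View pics/c3.png

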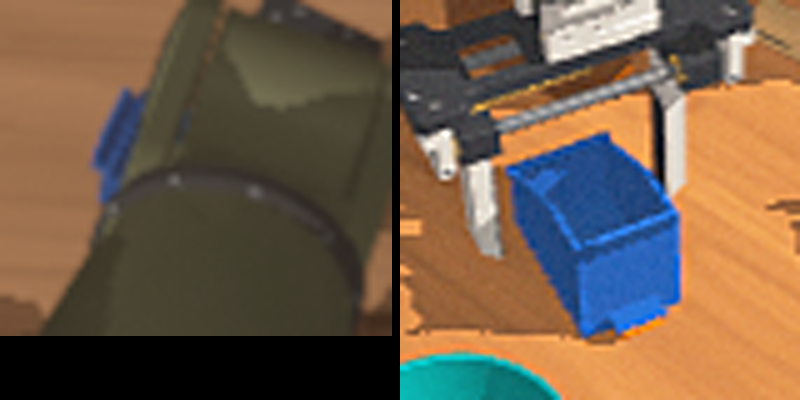

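```bash
python3 -m pendant '[[[0,0,0],0],[[0,0,0],0],[[0,0,0],0],[[0,0,0],0],[[0,0,0],0],[[0,0,0],0],[[0,0,0],0],[[0,0,0],0],[[0,0,0],0],[[0,0,0],0]]' 0 3
```

```text
time_s: 3.8
ee_pos: [0.5869, -0.1316, 0.0066]
eef_rot: [3.141, 0.0, 1.18]
force: [-0.2, -0.7, 2.4]
grip_width: 0.0559
grip_force: 3.0
```

```bash
python3 -m pendant '[[[0.1,0.24,0.58],0],[[0.1,0.24,0.57],0],[[0.15,0.37,0.72],0],[[0.16,0.38,0.71],0],[[0.19,0.46,0.6],0],[[0.19,0.47,0.6],0],[[0,0,0],0],[[0,0,0],0]]'; python3 - <<'E'
from h import *
s,K,T=shot("scene");
b=cv2.resize(s[160:260,240:340],None,fx=5,fy=5,interpolation=cv2.INTER_CUBIC);cv2.imwrite("pics/c4.png",b)
E
```

```text
time_s: 4.47
ee_pos: [0.5961, -0.1098, 0.0448]
eef_rot: [3.14, -0.0, 1.18]
force: [-0.2, -2.2, 0.6]
grip_width: 0.0564
grip_force: 3.0
```

View pics/c4.png

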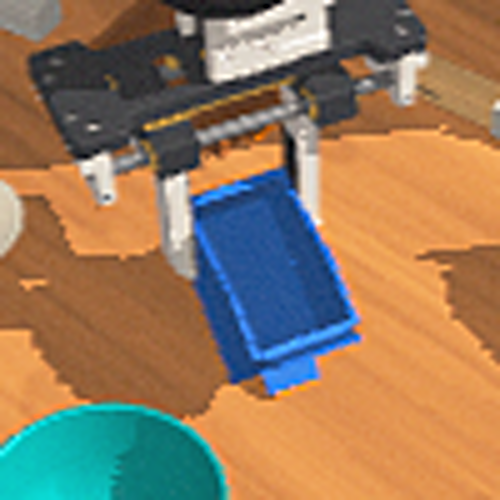

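The picture shows the bin tilting front-up in the light grip, its foot on the bench at crop (290,380). I'll continue to about 48° and then grip harder.

```bash
python3 -m pendant '[[[0.22,0.55,0.5],0],[[0.23,0.55,0.5],0],[[0.2,0.5,0.33],0],[[0.21,0.5,0.32],0],[[0,0,0],0],[[0,0,0],0],[[0,0,0],0],[[0,0,0],0]]'; python3 -m pendant '[[[0,0,0],0],[[0,0,0],0],[[0,0,0],0],[[0,0,0],0],[[0,0,0],0]]' 0 25;  python3 -m pendant '[[[0,0,1],0],[[0,0,3],0],[[0,0,3],0],[[0,0,3],0],[[0,0,3],0],[[0,0,0],0],[[0,0,0],0]]'; python3 - <<'E'
from h import *
s,K,T=shot("scene");t,_,_=shot("top")
a=cv2.resize(t[160:240,310:390],None,fx=5,fy=5,interpolation=cv2.INTER_CUBIC)
b=cv2.resize(s[140:240,240:340],None,fx=4,fy=4,interpolation=cv2.INTER_CUBIC)
cv2.imwrite("pics/c5.png",np.hstack([a,b]))
E
```

```text
time_s: 5.18
ee_pos: [0.6041, -0.0891, 0.0605]
eef_rot: [-3.141, 0.0, 1.18]
force: [-0.3, -0.0, -1.7]
grip_width: 0.0559
grip_force: 3.0
time_s: 5.6
ee_pos: [0.6043, -0.089, 0.0607]
eef_rot: [-3.142, 0.0, 1.18]
force: [0.5, 0.2, -1.9]
grip_width: 0.0557
grip_force: 25.0
time_s: 6.18
ee_pos: [0.6048, -0.0891, 0.1929]
eef_rot: [3.138, -0.001, 1.18]
force: [-0.8, 0.3, -1.2]
grip_width: 0.0557
grip_force: 25.0
```

View pics/c5.png

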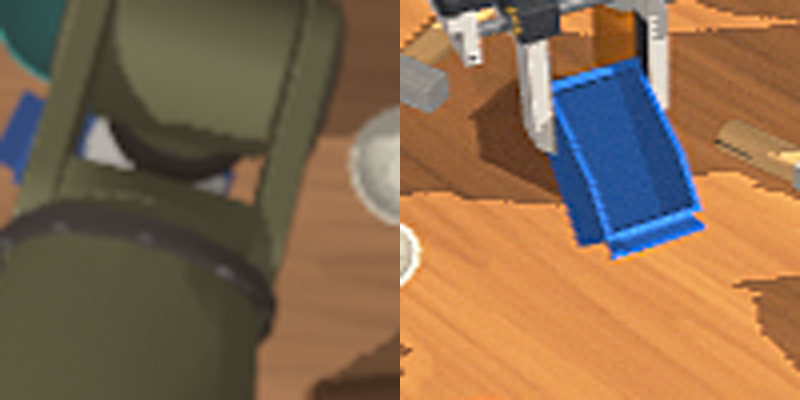

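```bash
cat >> h.py <<'E'
def plane_pt(uv,K,T,p0,psi):
    """ray onto the vertical plane through p0 with heading psi -> (along, z) rel. to p0, mm"""
    n=np.array([-np.sin(psi),np.cos(psi),0]); o,d=ray(uv,K,T); p=o+d*(n@(p0-o))/(n@d)
    return np.array([(p-p0)@[np.cos(psi),np.sin(psi),0],(p-p0)[2]])*1000
def ang(v,b): # front-up tilt, v measured (along,z), b in bin frame
    return np.degrees(np.arctan2(b[1],b[0])-np.arctan2(v[1],v[0]))
E
python3 - <<'E'
from h import *
s,K,T=shot("scene"); o=ctrl.get_obs(); g=np.array(o["ee_pos"])+[0,0,.019]; psi=o["eef_rot"][2]
tt=plane_pt((304.4,200.3),K,T,g,psi); fr=plane_pt((289.2,158.5),K,T,g,psi)
print(tt,fr,"tilt by tip",ang(tt,(81.6,56.4)),"front",ang(fr,(-18,16.4)),"both",ang(tt-fr,(99.6,40)), np.hypot(*tt),np.hypot(*fr),np.hypot(*(tt-fr)))
E
```

```text
[ 79.69906881 -34.02891   ] [ 2.10547383 25.42645212] tilt by tip 57.7722217928324 front 52.39666023859093 both 59.34151280597718 86.65972701147865 25.51347658044161 97.75329184995856
```

```bash
python3 - <<'E'
from h import *
t,K,T=shot("top")
# use first picture for rims (same camera)
im=cv2.imread("pics/top.png"); h=cv2.cvtColor(im,cv2.COLOR_BGR2HSV)
A=np.array([.7644,.3932,.184]);B=np.array([.3166,.2720,.184]);M=(A+B)/2
y=(B-A)/np.linalg.norm(B-A); x=np.array([y[1],-y[0],0])
print("M",M,"x",x,"head",np.arctan2(x[1],x[0]))
for n,lo,hi in(("red",(172,120,50),(180,255,255)),("red0",(0,150,50),(6,255,255)),("yel",(22,120,60),(32,255,255))):
    m=cv2.inRange(h,lo,hi); m[:, :160]=0;m[:,250:]=0
    k,l,st,ce=cv2.connectedComponentsWithStats(m)
    for i in range(1,k):
        if st[i][4]>100:
            p=onz(ce[i],.115,K,T); print(n,st[i],ce[i].round(1),"panel xy",((p-M)@x*1e3).round(1),((p-M)@y*1e3).round(1))
            r=cv2.minAreaRect(cv2.findContours((l==i).astype(np.uint8),0,2)[0][0]); print(r)
E
```

```text
M [0.5405 0.3326 0.184 ] x [-0.26125648  0.96526942  0.        ] head 1.8351199932641276
red0 [196 231  39  27 516] [213.2 244.4] panel xy -38.8 93.3
((214.73199462890625, 244.77598571777344), (22.002910614013672, 35.86653137207031), 79.69515228271484)
yel [186 167  37  27 630] [203.1 179.5] panel xy -38.1 -105.5
((203.5769500732422, 179.3845977783203), (24.122283935546875, 33.92808532714844), 78.69007110595703)
```

```bash
python3 -m pendant '[[[-0.15,3.12,0],0.082],[[-0.15,3.12,0],0.082],[[-0.15,3.12,0],0.082],[[-0.15,3.12,0],0.082],[[-0.15,3.12,0],0.082],[[-0.15,3.12,0],0.082],[[-0.15,3.12,0],0.082],[[-0.15,3.12,0],0.081],[[0,0,0],0],[[0,0,0],0],[[0,0,0],0]]'; python3 - <<'E'
from h import *
s,K,T=shot("scene","s2");t,_,_=shot("top")
a=cv2.resize(t[130:250,170:290],(360,360),interpolation=cv2.INTER_CUBIC)
b=cv2.resize(s[170:290,330:440],(440,480),interpolation=cv2.INTER_CUBIC)
o=np.zeros((480,800,3),np.uint8);o[:360,:360]=a;o[:,360:]=b;cv2.imwrite("pics/c6.png",o)
E
```

```text
time_s: 7.3
ee_pos: [0.5921, 0.1603, 0.1899]
eef_rot: [-3.14, 0.0, 1.834]
force: [-0.6, -0.4, -2.2]
grip_width: 0.0557
grip_force: 25.0
```

View pics/c6.png

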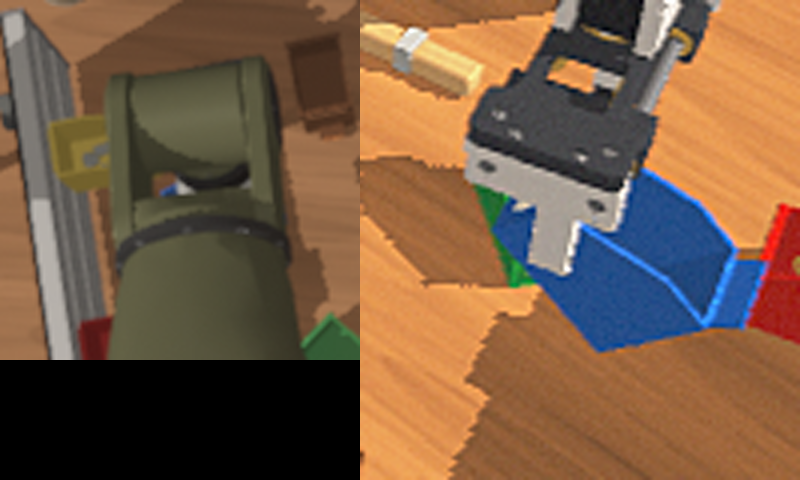

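```bash
python3 - <<'E'
from h import *
s,K,T=shot("scene"); o=ctrl.get_obs(); psi=1.8351; n=np.array([-np.sin(psi),np.cos(psi),0])
g=np.array(o["ee_pos"])+[0,0,.019]
px=lambda u,v:((u-360)/4+330,v/4+170)
P={"bb":(600,352,45,0,-28),"bt":(708,328,45,68,-28),"fb":(493,232,-45,0,-28),"tt":(748,327,54.6,82,-22)}
r={}
for k,(u,v,bx,bz,by) in P.items():
    q=plane_pt(px(u,v),K,T,g+n*by/1000,psi); b=np.array([bx+27,bz-25.6]); r[k]=(q,b)
    print(k,q.round(1),"R",np.hypot(*q).round(1),np.hypot(*b).round(1),"tilt",ang(q,b).round(1))
for a,c in(("fb","bb"),("bb","bt"),("bt","tt"),("bb","tt")):
    d=r[c][0]-r[a][0];e=r[c][1]-r[a][1];print(a,c,np.hypot(*d).round(1),np.hypot(*e).round(1),"tilt",ang(d,e).round(1))
E
```

```text
bb [ 34.1 -72.7] R 80.3 76.4 tilt 45.3
bt [ 80.5 -23.4] R 83.8 83.6 tilt 46.7
fb [-30.8 -12.5] R 33.2 31.3 tilt 32.8
tt [ 97.4 -19.5] R 99.4 99.2 tilt 46.0
fb bb 88.5 90.0 tilt 42.9
bb bt 67.7 68.0 tilt 43.3
bt tt 17.4 17.0 tilt 42.5
bb tt 82.8 82.6 tilt 43.3
```

The side view shows sizes matching the drawing, with the tilt about 44–46° (bottom-back corner at scene pixel (390,258), blade end (427,252)). To calibrate height I will touch the foot gently on the panel's top edge.

```bash
python3 -m pendant '[[[0,0,3.8],0],[[0,0,3.8],0],[[-0.95,3.5,0],0],[[-0.95,3.5,0],0],[[-0.95,3.5,0],0],[[-0.94,3.5,0],0],[[0,0,0],0],[[0,0,0],0],[[0,0,0],0],[[0,0,0],0]]'; python3 -m pendant '[[[0,0,-0.3],0],[[0,0,-0.3],0],[[0,0,-0.3],0],[[0,0,-0.2],0],[[0,0,0],0],[[0,0,0],0]]'
```

```text
time_s: 8.28
ee_pos: [0.555, 0.2992, 0.2668]
eef_rot: [-3.142, 0.0, 1.833]
force: [1.3, -0.2, -1.9]
grip_width: 0.0559
grip_force: 25.0
time_s: 8.78
ee_pos: [0.5544, 0.3005, 0.2556]
eef_rot: [-3.141, 0.0, 1.835]
force: [-0.4, 0.4, -1.6]
grip_width: 0.0559
grip_force: 25.0
```

```bash
python3 -m pendant '[[[0,0,-0.1],0],[[0,0,-0.1],0],[[0,0,-0.1],0],[[0,0,0],0],[[0,0,0],0]]'; python3 -m pendant '[[[0,0,-0.1],0],[[0,0,-0.1],0],[[0,0,-0.1],0],[[0,0,0],0],[[0,0,0],0]]'
```

```text
time_s: 9.2
ee_pos: [0.5544, 0.3006, 0.2527]
eef_rot: [-3.142, -0.0, 1.835]
force: [0.0, -0.2, -2.6]
grip_width: 0.056
grip_force: 25.0
time_s: 9.62
ee_pos: [0.5544, 0.3006, 0.2497]
eef_rot: [-3.141, 0.0, 1.835]
force: [0.4, -0.6, 0.2]
grip_width: 0.0558
grip_force: 25.0
```

```bash
for i in 1 2 3; do python3 -m pendant '[[[0,0,-0.05],0],[[0,0,-0.05],0],[[0,0,0],0],[[0,0,0],0]]' | egrep 'ee_pos|force:'; python3 -c "
from station import ctrl;print(ctrl.get_obs()['moment'])"; done
```

```text
ee_pos: [0.5544, 0.3006, 0.2487]
force: [-0.5, -0.6, -1.8]
grip_force: 25.0
[-0.12404124  0.06137239  0.02833647]
ee_pos: [0.5544, 0.3006, 0.2477]
force: [-0.6, 0.1, -2.4]
grip_force: 25.0
[-0.05789001 -0.01221831 -0.00904548]
ee_pos: [0.5544, 0.3006, 0.2467]
force: [0.4, -0.1, -0.7]
grip_force: 25.0
[-0.10367828  0.10845138 -0.04951845]
```

```bash
python3 -m pendant '[[[0,0,-0.05],0],[[0,0,-0.05],0],[[0,0,0],0],[[0,0,0],0]]' | egrep 'ee_pos|force:';  python3 -m pendant '[[[0,0,-0.05],0],[[0,0,-0.05],0],[[0,0,0],0],[[0,0,0],0]]' | egrep 'ee_pos|force:'; python3 -m pendant '[[[0,0,-0.05],0],[[0,0,-0.05],0],[[0,0,0],0],[[0,0,0],0]]' | egrep 'ee_pos|force:'
```

```text
ee_pos: [0.5545, 0.3005, 0.2462]
force: [-0.8, -2.9, 3.8]
grip_force: 25.0
ee_pos: [0.5547, 0.3003, 0.2455]
force: [-1.9, -4.0, 6.4]
grip_force: 25.0
ee_pos: [0.5548, 0.3001, 0.2448]
force: [-0.4, -7.1, 9.1]
grip_force: 25.0
```

```bash
python3 -m pendant '[[[0,0,0.1],0],[[0,0,0],0],[[0,0,0],0],[[0,0,0],0],[[0,0,0],0],[[0,0,0],0]]' 0 3; python3 -m pendant '[[[0,0,0.1],0],[[-0.03,0.1,0.1],0],[[-0.03,0.12,0.1],0],[[-0.03,0.12,0.1],0],[[-0.03,0.12,0.1],0],[[-0.04,0.12,0],0],[[0,0,0],0],[[0,0,0],0],[[0,0,0],0],[[0,0,0],0]]';python3 -m pendant '[[[0,0,0],0],[[0,0,0],0],[[0,0,0],0],[[0,0,0],0],[[0,0,0],0],[[0,0,0],0]]' 0 25; python3 - <<'E'
from h import *
s,K,T=shot("scene","s3")
cv2.imwrite("pics/c7.png",cv2.resize(s[110:260,370:520],(600,600),interpolation=cv2.INTER_CUBIC))
E
```

```text
time_s: 12.12
ee_pos: [0.5544, 0.3007, 0.2446]
eef_rot: [-3.141, -0.0, 1.835]
force: [-0.2, -0.8, -0.1]
grip_width: 0.0561
grip_force: 3.0
time_s: 12.95
ee_pos: [0.5528, 0.3064, 0.2497]
eef_rot: [-3.141, 0.0, 1.835]
force: [0.2, -0.2, -1.5]
grip_width: 0.0562
grip_force: 3.0
time_s: 13.45
ee_pos: [0.5528, 0.3064, 0.2497]
eef_rot: [-3.142, -0.0, 1.835]
force: [0.9, 0.3, -1.3]
grip_width: 0.0556
grip_force: 25.0
```

View pics/c7.png

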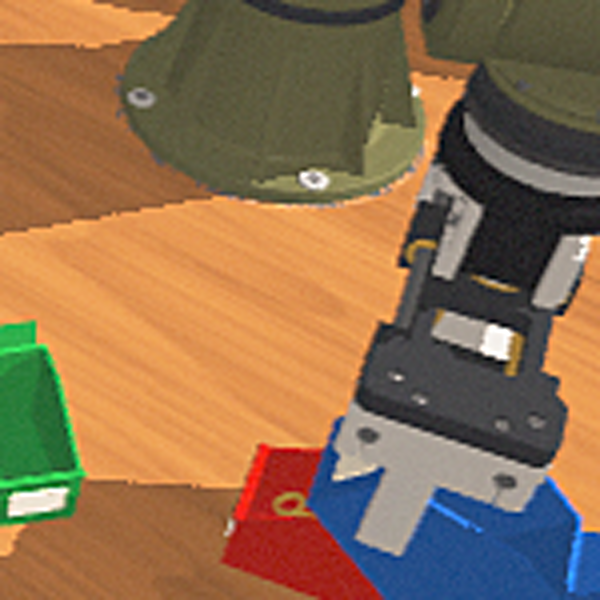

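```bash
cat > tilt.py <<'E'
from h import *
import sys
s,K,T=shot("scene"); o=ctrl.get_obs(); psi=1.8351; n=np.array([-np.sin(psi),np.cos(psi),0]); x=np.array([np.cos(psi),np.sin(psi),0])
g=np.array(o["ee_pos"])+[0,0,.019]
m=cv2.inRange(cv2.cvtColor(s,cv2.COLOR_BGR2HSV),(105,120,40),(125,255,255))
k,l,st,ce=cv2.connectedComponentsWithStats(m)
best=min(range(1,k),key=lambda i:np.hypot(*(ce[i]-proj(g,K,T))) if st[i][4]>200 else 1e9)
print(st[best]); c=cv2.findContours((l==best).astype(np.uint8),0,2)[0]; c=max(c,key=cv2.contourArea)
print(cv2.approxPolyDP(c,1.3,True)[:,0].tolist())
th=np.radians(float(sys.argv[1]))
for k,bx,bz,by in(("bb",45,0,-28),("bt",45,68,-28),("tt",54.6,82,-22),("tt+",54.6,82,22),("foot",60,2.5,-14)):
    a,b=bx+27,bz-29.5; p=g+(x*(a*np.cos(th)+b*np.sin(th))+n*by+np.array([0,0,1])*(-a*np.sin(th)+b*np.cos(th)))/1000
    print(k,proj(p,K,T).round(1))
E
python3 tilt.py 48
```

```text
[ 447  221   78   49 1869]
[[452, 221], [447, 236], [475, 269], [509, 263], [512, 261], [522, 261], [524, 243], [515, 243], [514, 239], [506, 229], [507, 230], [500, 238], [479, 232], [472, 247], [468, 249], [457, 244], [465, 227], [453, 230], [452, 228], [454, 224]]
bb [470.5 268.8]
bt [508.9 265. ]
tt [520.3 265.4]
tt+ [523.3 246.6]
foot [477.  268.4]
```

```bash
cat >> tilt.py <<'E'
def M(uv,by): return plane_pt(uv,K,T,g+n*by/1000,psi)
if len(sys.argv)>2:
    P=[(k,np.array(eval(v)),bx,bz,by) for (k,bx,bz,by),v in zip((("bb",45,0,-28),("bt",45,68,-28),("tt",54.6,82,-22),("tt+",54.6,82,22)),sys.argv[2:])]
    R={k:(M(v,by),np.array([bx+27,bz-29.5])) for k,v,bx,bz,by in P}
    for k in R: print(k,R[k][0].round(1),"R",np.hypot(*R[k][0]).round(1),np.hypot(*R[k][1]).round(1),ang(*R[k]).round(1))
    for a,b in(("bb","bt"),("bb","tt"),("bt","tt")):
        d=R[b][0]-R[a][0];e=R[b][1]-R[a][1];print(a,b,np.hypot(*d).round(1),np.hypot(*e).round(1),"tilt",ang(d,e).round(1))
E
python3 tilt.py 48 "(475,269.5)" "(510,264)" "(523,262)" "(525,243)" | tail -7
```

```text
bb [ 33.5 -70.6] R 78.2 77.8 42.3
bt [ 77.4 -24.3] R 81.1 81.6 45.6
tt [ 94.1 -15.3] R 95.3 97.0 42.0
tt+ [ 92.7 -15.7] R 94.0 97.0 42.4
bb bt 63.8 68.0 tilt 43.5
bb tt 82.0 82.6 tilt 40.9
bt tt 19.0 17.0 tilt 27.2
```

```bash
python3 -m pendant '[[[0,0,0.4],0],[[0.28,-1.06,0],0],[[0.29,-1.06,0],0],[[0,0,-0.8],0],[[0,0,-0.9],0],[[0,0,0],0],[[0,0,0],0],[[0,0,0],0]]' 0 6; python3 -m pendant '[[[-0.05,0.2,0],0],[[-0.05,0.2,0],0],[[-0.04,0.15,0.02],0],[[-0.04,0.15,0.03],0],[[-0.04,0.15,0.03],0],[[-0.04,0.15,0.04],0],[[-0.04,0.15,0.04],0],[[-0.04,0.15,0.04],0],[[-0.04,0.15,0.04],0],[[0,0,0],0],[[0,0,0],0]]'; python3 tilt.py 49
```

```text
time_s: 14.27
ee_pos: [0.5584, 0.2854, 0.2366]
eef_rot: [-3.141, -0.0, 1.835]
force: [-0.3, -0.2, -1.9]
grip_width: 0.0557
grip_force: 6.0
time_s: 15.18
ee_pos: [0.5546, 0.2999, 0.2391]
eef_rot: [-3.142, -0.0, 1.835]
force: [-0.1, 0.4, -1.2]
grip_width: 0.0562
grip_force: 6.0
[ 441  215   71   55 1730]
[[448, 215], [441, 236], [460, 269], [507, 268], [511, 250], [501, 248], [497, 235], [492, 241], [472, 235], [464, 251], [453, 248], [452, 245], [459, 230], [446, 230]]
bb [464.2 270.5]
bt [501.8 267.4]
tt [512.9 267.9]
tt+ [516.2 249.3]
foot [470.6 270.1]
```

```bash
python3 tilt.py 49 "(460,269.5)" "(496,269)" "(507.5,268.5)" "(511.5,250)" | tail -7
```

```text
bb [ 17.8 -75.2] R 77.3 77.8 54.4
bt [ 69.8 -38.4] R 79.7 81.6 56.9
tt [ 86.5 -33.6] R 92.8 97.0 54.0
tt+ [ 87.2 -32.9] R 93.2 97.0 53.4
bb bt 63.8 68.0 tilt 54.7
bb tt 80.4 82.6 tilt 52.1
bt tt 17.4 17.0 tilt 39.5
```

```bash
python3 -m pendant '[[[0.08,-0.3,0],0],[[0,0,0],0],[[0,0,0],0],[[0,0,0],0],[[0,0,0],0],[[0,0,0.9],0],[[0,0,0.9],0],[[-0.18,0.67,0],0],[[-0.18,0.67,0],0],[[0,0,0],0],[[0,0,-0.1],0],[[0,0,-0.1],0],[[0,0,0],0],[[0,0,0],0]]' 0 25 | egrep 'ee_pos|force:'; python3 -m pendant '[[[0,0,-0.1],0],[[0,0,0],0],[[0,0,0],0]]' | egrep 'ee_pos|force:'; python3 -m pendant '[[[0,0,-0.05],0],[[0,0,0],0],[[0,0,0],0]]' | egrep 'ee_pos|force:'; python3 -m pendant '[[[0,0,-0.05],0],[[0,0,0],0],[[0,0,0],0]]' | egrep 'ee_pos|force:'
```

```text
ee_pos: [0.5519, 0.3099, 0.2549]
force: [0.3, 0.5, -2.6]
grip_force: 25.0
ee_pos: [0.5519, 0.31, 0.2541]
force: [-0.5, 0.5, -1.6]
grip_force: 25.0
ee_pos: [0.5519, 0.3101, 0.2536]
force: [-0.8, 0.1, -0.9]
grip_force: 25.0
ee_pos: [0.5519, 0.3101, 0.2531]
force: [0.5, 0.6, -2.0]
grip_force: 25.0
```

```bash
python3 -m pendant '[[[0,0,-0.05],0],[[0,0,0],0],[[0,0,0],0]]' | egrep 'ee_pos|force:'; python3 -m pendant '[[[0,0,-0.05],0],[[0,0,0],0],[[0,0,0],0]]' | egrep 'ee_pos|force:'; python3 -m pendant '[[[0,0,-0.05],0],[[0,0,0],0],[[0,0,0],0]]' | egrep 'ee_pos|force:'; python3 -m pendant '[[[0,0,-0.05],0],[[0,0,0],0],[[0,0,0],0]]' | egrep 'ee_pos|force:'
```

```text
ee_pos: [0.5519, 0.3101, 0.2526]
force: [-0.0, -0.9, -1.5]
grip_force: 25.0
ee_pos: [0.5519, 0.3101, 0.2523]
force: [0.1, -0.9, -0.4]
grip_force: 25.0
ee_pos: [0.552, 0.31, 0.2521]
force: [0.3, -2.0, 3.8]
grip_force: 25.0
ee_pos: [0.5521, 0.3098, 0.2518]
force: [-0.2, -4.0, 6.7]
grip_force: 25.0
```

```bash
python3 -m pendant '[[[0,0,1],0],[[0.72,-2.64,0],0],[[0.71,-2.64,0],0],[[0.71,-2.64,0],0],[[0,0,0],0],[[0,0,-3],0],[[0,0,-3],0],[[0,0,-2.5],0],[[0,0,-1.4],0],[[0,0,0],0],[[0,0,0],0],[[0,0,0],0]]'
```

```text
time_s: 19.2
ee_pos: [0.5738, 0.2314, 0.1637]
eef_rot: [3.14, -0.0, 1.835]
force: [0.8, 0.3, -1.1]
grip_width: 0.0561
grip_force: 25.0
```

```bash
python3 -m pendant '[[[0,0,-0.12],0],[[-0.21,0.77,0],0],[[-0.21,0.77,0],0],[[0,0,0],0],[[0,0,0],0]]'| egrep 'ee_pos|force:'; python3 -m pendant '[[[-0.05,0.19,0],0],[[-0.05,0.19,0],0],[[0,0,0],0],[[0,0,0],0]]'| egrep 'ee_pos|force:';python3 -m pendant '[[[-0.05,0.19,0],0],[[0,0,0],0],[[0,0,0],0]]'| egrep 'ee_pos|force:';python3 -m pendant '[[[-0.05,0.19,0],0],[[0,0,0],0],[[0,0,0],0]]'| egrep 'ee_pos|force:'; python3 -m pendant '[[[-0.05,0.19,0],0],[[0,0,0],0],[[0,0,0],0]]'| egrep 'ee_pos|force:'
```

```text
ee_pos: [0.5689, 0.247, 0.1612]
force: [0.0, -0.5, -1.7]
grip_force: 25.0
ee_pos: [0.5681, 0.2501, 0.1609]
force: [0.3, 0.0, -1.6]
grip_force: 25.0
ee_pos: [0.5676, 0.2521, 0.1609]
force: [-0.3, -0.3, -1.8]
grip_force: 25.0
ee_pos: [0.5671, 0.254, 0.1609]
force: [-0.4, 0.4, -1.6]
grip_force: 25.0
ee_pos: [0.5666, 0.2559, 0.1609]
force: [0.6, 0.0, -1.6]
grip_force: 25.0
```

```bash
python3 -m pendant '[[[0,0,0.15],0],[[0,0,0],0],[[0,0,0],0]]'| egrep 'ee_pos|force:'; python3 -m pendant '[[[-0.05,0.19,0],0],[[0,0,0],0],[[0,0,0],0]]'| egrep 'ee_pos|force:';python3 -m pendant '[[[-0.05,0.19,0],0],[[0,0,0],0],[[0,0,0],0]]'| egrep 'ee_pos|force:';python3 -m pendant '[[[-0.05,0.19,0],0],[[0,0,0],0],[[0,0,0],0]]'| egrep 'ee_pos|force:'; python3 -m pendant '[[[-0.05,0.19,0],0],[[0,0,0],0],[[0,0,0],0]]'| egrep 'ee_pos|force:'
```

```text
ee_pos: [0.5667, 0.2558, 0.1626]
force: [0.1, -0.0, -1.9]
grip_force: 25.0
ee_pos: [0.5661, 0.2578, 0.1624]
force: [-0.2, -0.8, -2.8]
grip_force: 25.0
ee_pos: [0.5656, 0.2598, 0.1625]
force: [-0.0, -0.1, -2.1]
grip_force: 25.0
ee_pos: [0.5651, 0.2616, 0.1625]
force: [-0.3, -0.3, -1.1]
grip_force: 25.0
ee_pos: [0.5649, 0.2632, 0.1629]
force: [0.8, -4.3, 3.0]
grip_force: 25.0
```

```bash
python3 -m pendant '[[[0.02,-0.08,0],0],[[0,0,0.1],0],[[0,0,0.1],0],[[0,0,0],0],[[0,0,0],0]]'| egrep 'ee_pos|force:'; python3 -m pendant '[[[-0.05,0.19,0],0],[[0,0,0],0],[[0,0,0],0]]'| egrep 'ee_pos|force:';python3 -m pendant '[[[-0.03,0.1,0],0],[[0,0,0],0],[[0,0,0],0]]'| egrep 'ee_pos|force:'; python3 -m pendant '[[[-0.03,0.1,0],0],[[0,0,0],0],[[0,0,0],0]]'| egrep 'ee_pos|force:'
```

```text
ee_pos: [0.5646, 0.2627, 0.1642]
force: [-0.2, -0.4, -2.5]
grip_force: 25.0
ee_pos: [0.5642, 0.2646, 0.1643]
force: [0.0, -0.1, -0.5]
grip_force: 25.0
ee_pos: [0.564, 0.2656, 0.1645]
force: [0.1, 0.3, -0.7]
grip_force: 25.0
ee_pos: [0.5637, 0.2666, 0.1645]
force: [0.3, -0.6, -1.6]
grip_force: 25.0
```

```bash
python3 -m pendant '[[[-0.03,0.1,0],0],[[0,0,0],0],[[0,0,0],0]]'| egrep 'ee_pos|force:';python3 -m pendant '[[[-0.03,0.1,0],0],[[0,0,0],0],[[0,0,0],0]]'| egrep 'ee_pos|force:'; python3 -m pendant '[[[-0.03,0.1,0],0],[[0,0,0],0],[[0,0,0],0]]'| egrep 'ee_pos|force:'
```

```text
ee_pos: [0.5634, 0.2675, 0.1644]
force: [0.0, -1.2, -1.8]
grip_force: 25.0
ee_pos: [0.5634, 0.2677, 0.1646]
force: [1.2, -6.3, -0.1]
grip_force: 25.0
ee_pos: [0.5634, 0.2679, 0.1648]
force: [1.4, -11.1, 1.4]
grip_force: 25.0
```

```bash
python3 -m pendant '[[[0.03,-0.1,0],0],[[0,0,0],0],[[0,0,0],0],[[0,0,0],0]]' 0 5 | egrep 'ee_pos|force:'; python3 -m pendant '[[[0.03,-0.12,-0.28],0],[[0.03,-0.1,-0.28],0],[[0.03,-0.1,-0.28],0],[[0.02,-0.09,-0.29],0],[[0,0,0],0],[[0,0,0],0]]'| egrep 'ee_pos|force:';python3 -m pendant '[[[0.02,-0.09,-0.35],0],[[0.02,-0.09,-0.35],0],[[0.02,-0.08,-0.36],0],[[0.02,-0.08,-0.36],0],[[0,0,0],0],[[0,0,0],0]]'| egrep 'ee_pos|force:'; python3 tilt.py 35
```

```text
ee_pos: [0.5634, 0.268, 0.1646]
force: [0.6, -6.0, 0.3]
grip_force: 5.0
ee_pos: [0.564, 0.2645, 0.1527]
force: [-0.6, -0.0, -1.9]
grip_force: 5.0
ee_pos: [0.5648, 0.2609, 0.1385]
force: [0.6, -0.5, -1.6]
grip_force: 5.0
[ 408  250   63   41 1174]
[[470, 261], [456, 250], [452, 259], [453, 261], [448, 269], [433, 264], [428, 275], [418, 270], [421, 262], [420, 259], [413, 259], [411, 256], [408, 263], [437, 289], [441, 290], [465, 283]]
bb [439.7 291.4]
bt [467.2 284.3]
tt [477.3 283.5]
tt+ [481.5 266. ]
foot [447.2 290.3]
```

```bash
python3 -m pendant '[[[0.01,-0.03,-0.36],0],[[0.01,-0.03,-0.36],0],[[0.01,-0.03,-0.37],0],[[0,-0.02,-0.37],0],[[0,0,0],0],[[0,0,0],0]]'| egrep 'ee_pos|force:';python3 -m pendant '[[[-0.01,0.03,-0.35],0],[[-0.01,0.03,-0.35],0],[[-0.01,0.03,-0.36],0],[[0,0.03,-0.36],0],[[0,0,0],0],[[0,0,0],0]]'| egrep 'ee_pos|force:'; python3 -m pendant '[[[-0.01,0.05,-0.25],0],[[-0.02,0.06,-0.25],0],[[0,0,0],0],[[0,0,0],0]]'| egrep 'ee_pos|force:'; python3 tilt.py 11
```

```text
ee_pos: [0.5651, 0.2598, 0.1239]
force: [-0.2, -0.2, -2.5]
grip_force: 5.0
ee_pos: [0.5648, 0.2611, 0.1097]
force: [-0.4, 0.5, -0.8]
grip_force: 5.0
ee_pos: [0.5646, 0.2622, 0.1049]
force: [-0.4, -0.9, -2.7]
grip_force: 5.0
[ 410  255   60   44 1046]
[[469, 262], [452, 255], [448, 274], [444, 280], [429, 276], [427, 282], [423, 284], [415, 280], [418, 272], [417, 270], [412, 272], [410, 278], [449, 298], [455, 292], [458, 293], [459, 288], [465, 281]]
bb [450.2 299. ]
bt [466.2 284. ]
tt [475.2 280.6]
tt+ [479.6 263.2]
foot [459.2 296.6]
```

```bash
python3 -m pendant '[[[-0.01,0.06,-0.2],0],[[-0.02,0.05,-0.1],0],[[0,0,0],0],[[0,0,0],0]]'| egrep 'ee_pos|force:';python3 -m pendant '[[[-0.03,0.1,0],0],[[0,0,0],0],[[0,0,0],0]]'| egrep 'ee_pos|force:';python3 -m pendant '[[[-0.03,0.1,0],0],[[0,0,0],0],[[0,0,0],0]]'| egrep 'ee_pos|force:'; python3 -m pendant '[[[-0.03,0.1,0],0],[[0,0,0],0],[[0,0,0],0]]'| egrep 'ee_pos|force:'
```

```text
ee_pos: [0.5646, 0.2632, 0.1023]
force: [0.9, -2.6, -0.0]
grip_force: 5.0
ee_pos: [0.5642, 0.2642, 0.1023]
force: [0.9, -4.0, 1.7]
grip_force: 5.0
ee_pos: [0.564, 0.265, 0.1022]
force: [2.6, -5.9, 0.8]
grip_force: 5.0
ee_pos: [0.5637, 0.2659, 0.1021]
force: [2.4, -6.6, 1.8]
grip_force: 5.0
```

```bash
python3 -m pendant '[[[0,0,0],0],[[0,0,0],0],[[0,0,0],0],[[0,0,0],0],[[0,0,0],0],[[0,0,0],0]]' 0.72 | egrep 'ee_pos|force:|width'; python3 tilt.py 7; python3 -m pendant '[[[0,0,2],0],[[0,0,3],0],[[0,0,3],0],[[0,0,1],0],[[0.8,-2.9,0],0],[[0,0,0],0],[[0,0,0],0]]'| egrep 'ee_pos|force:'; python3 tilt.py 7 | head -2
```

```text
ee_pos: [0.5634, 0.2664, 0.1021]
force: [0.9, -1.0, 1.4]
grip_width: 0.0674
grip_force: 0.0
[426 255  44  45 866]
[[454, 255], [454, 262], [448, 279], [443, 282], [432, 277], [426, 288], [451, 299], [465, 281], [469, 267], [468, 261]]
bb [454.  299.9]
bt [467.9 283.8]
tt [476.7 280. ]
tt+ [481.  262.5]
foot [463.1 297.3]
ee_pos: [0.5716, 0.2364, 0.1918]
force: [0.0, -0.7, -0.9]
grip_force: 0.0
[ 410  250   60   50 1929]
[[423, 250], [415, 268], [415, 272], [410, 280], [451, 299], [455, 293], [458, 292], [466, 279], [469, 267], [468, 261], [454, 255]]
```

```bash
cat > hook.py <<'E'
from h import *
import sys
th=float(sys.argv[1]); s,K,T=shot("scene"); psi=1.8351; n=np.array([-np.sin(psi),np.cos(psi),0]); x=np.array([np.cos(psi),np.sin(psi),0])
M=np.array([.5405,.3326,.0207]); c,sn=np.cos(th),np.sin(th)
def W(bx,by,bz): a,b=bx-45,bz-65; return M+(x*(a*c+b*sn)+n*(by-5.2)+np.array([0,0,1])*(120-a*sn+b*c))/1000
for k,p in dict(bb=(45,-28,0),bt=(45,-28,68),fb=(-45,-28,0),ft=(-45,-28,42),ft2=(-45,28,42),bt2=(45,28,68)).items(): print(k,W(*p).round(4),proj(W(*p),K,T).round(1))
print("rim mid",W(-43.5,0,42).round(4))
E
python3 hook.py .12
```

```text
bb [0.5746 0.3338 0.0762] [450.2 300.6]
bt [0.5725 0.3416 0.1437] [463.7 284.6]
fb [0.5979 0.2475 0.0869] [408.9 280.8]
ft [0.5966 0.2524 0.1286] [415.1 270.5]
ft2 [0.5426 0.2377 0.1286] [422.8 250.4]
bt2 [0.5184 0.327  0.1437] [469.6 262.8]
rim mid [0.5692 0.2465 0.1285]
```

```bash
python3 -m pendant '[[[-0.24,1,0],0],[[0,0,0],0],[[0,0,0],0],[[0,0,0],0],[[0,0,0],0],[[0,0,0],0],[[0,0,0],0],[[0,0,0],0],[[0,0,-2],0],[[0,0,-2],0],[[0,0,-1.6],0],[[0,0,0],0],[[0,0,0],0]]' 0 10; python3 -m pendant '[[[0,0,-0.15],0],[[0,0,-0.15],0],[[0,0,0],0],[[0,0,0],0]]' | egrep 'ee_pos|force:'
```

```text
time_s: 30.03
ee_pos: [0.569, 0.2472, 0.136]
eef_rot: [-3.141, 0.0, 1.835]
force: [0.1, 0.4, 1.0]
grip_width: 0.0005
grip_force: 0.0
ee_pos: [0.5693, 0.2474, 0.1337]
force: [-0.5, 0.5, 0.4]
grip_force: 0.0
```

```bash
python3 -m pendant '[[[0,0,-0.1],0],[[0,0,-0.1],0],[[0,0,0],0],[[0,0,0],0]]' | egrep 'ee_pos|force:'; python3 -m pendant '[[[0,0,-0.1],0],[[0,0,-0.1],0],[[0,0,0],0],[[0,0,0],0]]' | egrep 'ee_pos|force:';python3 -m pendant '[[[0,0,-0.1],0],[[0,0,-0.05],0],[[0,0,0],0],[[0,0,0],0]]' | egrep 'ee_pos|force:'
```

```text
ee_pos: [0.5691, 0.2473, 0.1311]
force: [-0.9, -0.3, -0.6]
grip_force: 0.0
ee_pos: [0.5691, 0.2473, 0.1291]
force: [1.1, 0.7, -0.5]
grip_force: 0.0
ee_pos: [0.5692, 0.2473, 0.1278]
force: [1.0, -0.4, 1.4]
grip_force: 0.7
```

```bash
python3 -m pendant '[[[0,0,-0.1],0],[[0,0,0],0],[[0,0,0],0]]' | egrep 'ee_pos|force:'; python3 -m pendant '[[[0,0,-0.1],0],[[0,0,0],0],[[0,0,0],0]]' | egrep 'ee_pos|force:';python3 -m pendant '[[[0,0,-0.1],0],[[0,0,0],0],[[0,0,0],0]]' | egrep 'ee_pos|force:'
```

```text
ee_pos: [0.5692, 0.2473, 0.1268]
force: [0.6, -1.1, 2.4]
grip_force: 1.4
ee_pos: [0.5691, 0.2475, 0.1258]
force: [-0.1, 1.0, 3.9]
grip_force: 2.0
ee_pos: [0.5691, 0.2476, 0.1248]
force: [-0.9, 3.2, 3.6]
grip_force: 2.3
```

```bash
python3 -m pendant '[[[0,0,-0.1],0],[[0,0,0],0],[[0,0,0],0]]' | egrep 'ee_pos|force:'; python3 -m pendant '[[[0,0,-0.1],0],[[0,0,0],0],[[0,0,0],0]]' | egrep 'ee_pos|force:'
```

```text
ee_pos: [0.5689, 0.2472, 0.1232]
force: [-0.2, 0.9, 0.8]
grip_force: 0.6
ee_pos: [0.569, 0.2472, 0.1224]
force: [0.4, 0.7, 0.6]
grip_force: 0.3
```

```bash
python3 hook.py .05; python3 tilt.py 3 | head -2; python3 -m pendant '[[[0,0,-0.1],0],[[0,0,0],0],[[0,0,0],0]]' | egrep 'ee_pos|force:'; python3 -m pendant '[[[0,0,-0.1],0],[[0,0,0],0],[[0,0,0],0]]' | egrep 'ee_pos|force:';python3 -m pendant '[[[0,0,-0.1],0],[[0,0,0],0],[[0,0,0],0]]' | egrep 'ee_pos|force:'; python3 tilt.py 3 | head -2
```

```text
bb [0.5734 0.3381 0.0758] [452.4 301.6]
bt [0.5725 0.3414 0.1437] [463.6 284.6]
fb [0.5969 0.2514 0.0803] [410.2 283.2]
ft [0.5963 0.2534 0.1222] [415.  272.5]
ft2 [0.5423 0.2388 0.1222] [422.7 252.4]
bt2 [0.5185 0.3268 0.1437] [469.5 262.8]
rim mid [0.5689 0.2475 0.1222]
[ 412  255   58   46 1569]
[[418, 265], [412, 283], [453, 300], [466, 279], [469, 262], [454, 256], [444, 255], [441, 261], [442, 263], [437, 271]]
ee_pos: [0.5691, 0.2473, 0.1216]
force: [-0.8, 0.6, 0.5]
grip_force: 0.4
ee_pos: [0.569, 0.2472, 0.1204]
force: [0.4, -0.1, -0.8]
grip_force: 0.0
ee_pos: [0.5691, 0.2473, 0.1195]
force: [-0.6, -0.6, -0.0]
grip_force: 0.0
[ 413  256   57   45 1558]
[[418, 266], [413, 285], [455, 300], [465, 282], [469, 262], [458, 258], [456, 259], [452, 256], [443, 256], [437, 272]]
```

```bash
python3 -m pendant '[[[0,0,-0.1],0],[[0,0,0],0],[[0,0,0],0]]' | egrep 'ee_pos|force:'; python3 -m pendant '[[[0,0,-0.1],0],[[0,0,0],0],[[0,0,0],0]]' | egrep 'ee_pos|force:';python3 -m pendant '[[[0,0,-0.1],0],[[0,0,0],0],[[0,0,0],0]]' | egrep 'ee_pos|force:'; python3 tilt.py 3 | head -2
```

```text
ee_pos: [0.5691, 0.2473, 0.1186]
force: [0.9, 0.4, 0.8]
grip_force: 0.0
ee_pos: [0.5693, 0.2473, 0.1181]
force: [-0.6, -1.3, 4.9]
grip_force: 2.2
ee_pos: [0.5695, 0.2473, 0.1177]
force: [-2.8, -1.7, 10.6]
grip_force: 4.9
[ 413  256   57   45 1546]
[[418, 267], [413, 285], [455, 300], [465, 282], [469, 262], [451, 256], [443, 256], [440, 263], [441, 265], [436, 273]]
```

```bash
python3 -m pendant '[[[0,0,0.3],0],[[0,0,2],0],[[0,0,3],0],[[0,0,3],0],[[0.8,-2.9,0],0],[[0.8,-2.9,0],0],[[0.8,-2.9,0],0],[[0,0,0],0],[[0,0,0],0]]'| egrep 'ee_pos|force:|time'; python3 tilt.py 0|head -2; python3 hook.py 0; python3 - <<'E'
from h import *
s,K,T=shot("scene")
cv2.imwrite("pics/c8.png",cv2.resize(s[200:360,380:520],None,fx=3.7,fy=3.7,interpolation=cv2.INTER_CUBIC))
E
```

```text
time_s: 35.07
ee_pos: [0.5933, 0.1593, 0.1994]
force: [0.4, 0.3, 0.3]
grip_force: 0.0
[ 413  253   57   48 1873]
[[423, 253], [415, 273], [416, 277], [413, 285], [455, 300], [465, 282], [469, 262], [452, 256], [427, 255]]
bb [0.5725 0.3413 0.0757] [454.  302.3]
bt [0.5725 0.3413 0.1437] [463.5 284.5]
fb [0.5961 0.2544 0.0757] [411.2 285. ]
ft [0.5961 0.2544 0.1177] [415.1 274. ]
ft2 [0.542  0.2398 0.1177] [422.7 253.8]
bt2 [0.5185 0.3266 0.1437] [469.4 262.7]
rim mid [0.5686 0.2485 0.1177]
```

View pics/c8.png

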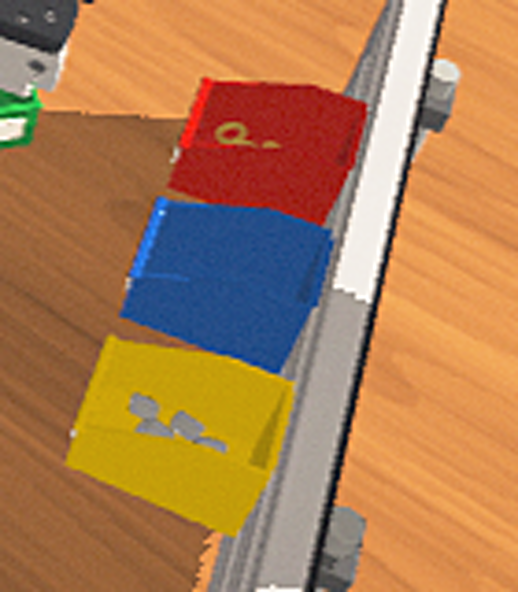

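The blue bin hangs level and parallel between the red and yellow bins (corners at scene (413,285), (455,300) and (465,282)). It matches the seated prediction and stays down with the arm away.

```bash
python3 -c "
from station import ctrl; print(ctrl.hand_in())"
```

```text
the job is handed in; nothing more can be done
None
```

I hung the blue bin in the gap between the red and yellow bins and handed the job in at about 35 s. Its corners sit within about 3 pixels of the seated position in the last picture, the press ended in the hard stop at the expected height, and it stayed down once released, but the judge returned no verdict.

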